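Close and clamp the loaded nut case

ROBOT

A 6-joint arm with a two-finger parallel gripper is mounted at the origin on the work surface. World frame = base frame: x ahead of the robot, y to its left, z up, the work surface at z = 0. Lengths are in mm, angles in degrees, forces in N, time in s.
With the tool pointing down it reaches from about 200 to 875 mm from the base axis. Payload 3.4 kg.
Tool frame: the origin (TCP) lies at the very end of the fingers, on their centre line; the grasp point (between the pads) lies 19 mm behind it; z points along the fingers, y is the direction in which the jaws open and shut (so a half turn about z gives the same grasp; the last joint's range is limited). The gripper opens to 94 mm and grips with 3 to 60 N. Pads are 16 mm wide; open, the fingers measure 119 mm over their backs; the gripper's body (75 mm by 177 mm) begins 78 mm behind the grasp point.
Start: joints at [-77.235, 15.808, 86.224, -0, 77.962, -6.933], TCP at [193.815, -541.391, 180.193] pointing down, gripper open.
Joint ranges: [-165.64, 165.64], [-43.16, 119.46], [12.63, 154.43], [-67.54, 247.53], [6.08, 155.33], [-154.97, 154.97]. Speed limits (degrees/s): [147.25, 147.25, 180, 180, 180, 180].

INTERFACE

Orientations are given as [roll, pitch, yaw] about the fixed x, y, z axes, in that order (R = Rz(yaw) Ry(pitch) Rx(roll)).
In Python, from cell import ctrl, grab_frame, sign_off gives the robot as it stands. Calls block until the motion is done:
- ctrl.reach(position, orientation): joint-space move of the TCP to a pose.
- ctrl.movel(position, orientation=None, max_speed=150, contact_N=None): straight line of the TCP; orientation=None keeps the orientation; max_speed is the mean speed in mm/s. With contact_N (N) it stops when the force on the tool has changed by that much, and returns True; else False.
- ctrl.move_j(angles): joint-space move.
- ctrl.release() and ctrl.close_gripper(grip_force=None): open the fingers fully, or close them until they stop; grip_force is the grip in N (None keeps the last).
- ctrl.pause(seconds).
- ctrl.ik(position, orientation): joint angles nearest the present ones, or None.
- ctrl.sense(): the state.
- grab_frame(name): name is "side" or "top" or "wrist"; returns a dict with "image" (480x640x3 uint8, red, green, blue), "fovy" (degrees; the focal length in pixels is half the picture's height over the tangent of half this angle, whatever the lens; pixels are square), "cx", "cy" (the principal point, pixels), "k1" (the pictures are not rectified: a ray, as slopes to the right and down, at radius r is drawn at 1 + k1 r^2 times it, then the intrinsics apply), "world_to_cam" (4x4, takes a point from world to camera coordinates). Camera axes: x right, y down, z forward; pixel columns grow to the right and rows downward; lengths in mm; the calibration is good to about 2 mm. A picture is of the moment at which its call begins. There is no depth.
A pose or a line that the arm cannot do raises ctrl.MotionError and nothing moves.
- sign_off(): hands the job in, once; it reports no verdict.
The state is a dict: "time_s": time; "q": joint angles; "joint_velocities": joint speeds; "joint_efforts": joint torques, N m; "tool_pos": TCP position; "tcp_rot": TCP orientation; "ft_force": force on the tool from outside, world axes, zero at the start; "wrist_torque": the same for the moment, N m; "width": opening from 0.0 (shut) to 1.0 (fully open).
Only numpy, scipy, OpenCV 4.12 (cv2) and the standard library are available. Lean on these libraries where they do the work, as an engineer would, in place of code of your own. Each camera call takes 0.05 s, during which the arm holds its last target.

TASK

The plywood case is packed with hex nuts: swing its lid fully shut, and only then swing the red-handled clamp arm over and all the way down onto the lid. Leave the loose nuts, the can and the wrench where they are.

Things in the scene. Friction and masses are not known exactly. Their poses are not given: they have to be found in the camera images.
- case: Open plywood case fixed to the bench, 180 (x) by 240 (y) by 85 mm high, walls 10 mm, packed with steel hex nuts. Origin: centre of its underside, on the bench. +z up; +x from its front to its hinged side (away from the robot); the clamp is on its -y side. Lid hinge axis: parallel to y at x = +90, z = 85.5 mm in this frame. Clamp hinge axis: parallel to x at y = -134, z = 111 mm.
- lid (a joint): Angle of the lid: 0 = shut, flat on the case rim; grows as it opens, upright at 1.57, at most 1.9. The lid is a plywood plate 180 x 240 x 10 mm; its underside passes through the hinge axis. The hinge is stiff: the lid stays where it is left and needs about 3 to 6 N at its free half to move.
- lid_edge (a point): Middle of the lid's free edge, on its outer face (the upper face when shut), 180 mm from the hinge and 10 mm above its underside; when shut it is at x = -90 mm, z = 95.5 mm in the case's frame.
- clamp (a joint): Angle of the clamp arm: 0 = down, lying level across the lid towards the case's +y; 1.57 = upright; more = leaning outwards (at most 2.2). It stays where it is left; about 2 N at the handle moves it. Its steel bracket's cheeks, at x = -18 and +18 mm in the case's frame, reach up to z = 122 mm.
- clamp_tip (a point): End of the clamp arm, on its centre line, 124 mm from the clamp hinge. The arm is a straight bar at x = 0 in the case's frame: steel, 24 mm wide, 12 mm thick, with a red handle 26 mm wide and 14 mm thick from 68 to 124 mm from the hinge. When down, its handle's top is at z = 118 mm and the black rubber foot under it meets the lid.
- nut_a: Loose steel hex ring nut lying flat beside the case, 65 mm across flats, 22 mm high, not to be disturbed. Origin: centre of its underside.
- nut_b: Loose brass hex ring nut lying flat in front of the case, 65 mm across flats, 22 mm high, not to be disturbed. Origin: centre of its underside.
- oil_can: Upright blue and yellow can, 60 mm in diameter, 150 mm high, not to be disturbed. Origin: centre of its underside.
- wrench: Steel wrench 160 mm long lying flat beside the case on the clamp's side, not to be disturbed. Origin: under its middle; its length is along its x.

How it is judged:
By the outcome, as a careful person would: the job done as asked, in the order asked, and still so for the second after the job is handed in, with the robot touching nothing.
It also fails if it takes over 48 s, if anything falls off the work surface, if the arm or the gripper's body presses on something with over 40 N, if the wrist force passes 120 N, or if a joint passes its speed limit or range.

## Working session

There is one attempt and no reset: what is moved stays moved. The work goes in short steps, each a Python script; the robot and the scene stay as the last script left them, time stands still between calls to the robot, and variables do not carry over. Pictures are saved under pics/ and viewed, and the job is handed in when it is done.

```bash
mkdir -p pics; ls; python3 - <<'E'
from cell import ctrl, grab_frame
import cv2,json,numpy as np,pickle
for n in ["side","top","wrist"]:
    f=grab_frame(n); cv2.imwrite(f"pics/{n}0.png",f["image"][:,:,::-1]); pickle.dump(f,open(f"pics/{n}0.pkl","wb"))
    print(n,f["fovy"],f["cx"],f["cy"],f["k1"]);print(np.round(f["world_to_cam"],3))
print(ctrl.sense())
E
```

```text
pics
side 55.51930463061401 318.3025259966514 237.57257105717386 -0.011433972395587803
[[-9.83000e-01 -1.82000e-01 -5.00000e-03  5.47915e+02]
 [-1.26000e-01  7.00000e-01 -7.03000e-01  8.06090e+01]
 [ 1.31000e-01 -6.91000e-01 -7.11000e-01  1.12421e+03]
 [ 0.00000e+00  0.00000e+00  0.00000e+00  1.00000e+00]]
top 49.52267403383614 320.4214641246748 231.13394712293052 -0.005666370842048961
[[ 5.000000e-03 -1.000000e+00  2.500000e-02  4.241200e+01]
 [-9.940000e-01 -8.000000e-03 -1.110000e-01  5.277060e+02]
 [ 1.110000e-01 -2.400000e-02 -9.940000e-01  1.267055e+03]
 [ 0.000000e+00  0.000000e+00  0.000000e+00  1.000000e+00]]
wrist 62.01453689285564 327.3563555179954 239.86176434248551 -0.08226051734397599
[[ 3.37000e-01 -9.42000e-01 -3.00000e-03 -5.72119e+02]
 [-9.11000e-01 -3.27000e-01  2.52000e-01 -2.66980e+01]
 [-2.38000e-01 -8.20000e-02 -9.68000e-01  3.90537e+02]
 [ 0.00000e+00  0.00000e+00  0.00000e+00  1.00000e+00]]
{'time_s': 0.15, 'q': array([-7.72347166e+01,  1.58404695e+01,  8.62757992e+01,  1.77431407e-03,
        7.79617320e+01, -6.93306347e+00]), 'joint_velocities': array([-0.03176669, -0.11175495, -0.07250651,  0.01572914,  0.12918463,
        0.01464176]), 'joint_efforts': array([ 1.18952562e-04, -4.04927337e+01, -2.37430823e+01,  7.00683030e-02,
        3.15776886e-02, -8.38912206e-05]), 'tool_pos': array([ 193.72202779, -540.92412008,  179.51100734]), 'tcp_rot': array([-1.79922779e+02, -1.11375295e-02,  1.96979681e+01]), 'ft_force': array([-0.49172337, -0.3476232 , -0.24375667]), 'wrist_torque': array([-0.03350178,  0.00905599,  0.00870082]), 'width': 0.9999755106107369}
```

View pics/side0.png

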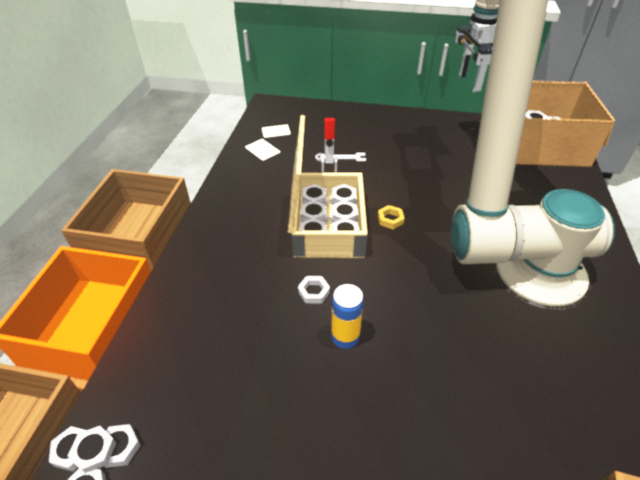

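View pics/top0.png

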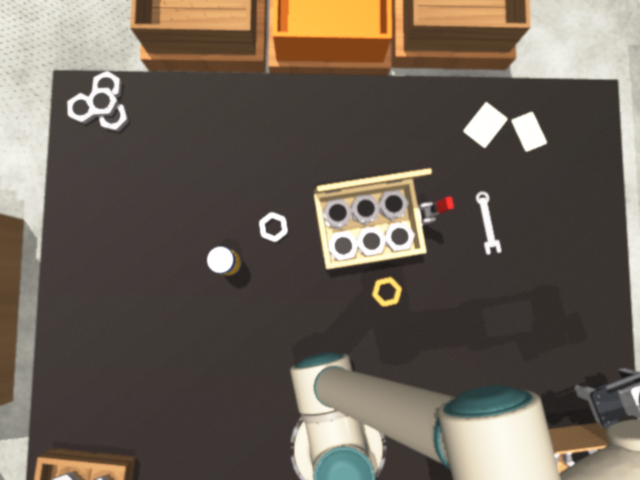

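Side view: case at px (295–365, 175–255), lid near upright on its far side, red clamp handle at (330,128). Top view: case at (315–425, 180–270), handle at (445,204), wrench at (488,222), brass nut at (387,292), can at (222,260). Next I'll zoom in for the corners.

```bash
python3 - <<'E'
import cv2
a=cv2.imread("pics/top0.png")[155:285,300:470]; cv2.imwrite("pics/topc.png",cv2.resize(a,None,fx=4.6,fy=4.6,interpolation=cv2.INTER_CUBIC))
a=cv2.imread("pics/side0.png")[105:265,270:420]; cv2.imwrite("pics/sidec.png",cv2.resize(a,None,fx=3.7,fy=3.7,interpolation=cv2.INTER_CUBIC))
E
```

```text
(no output)
```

View pics/topc.png

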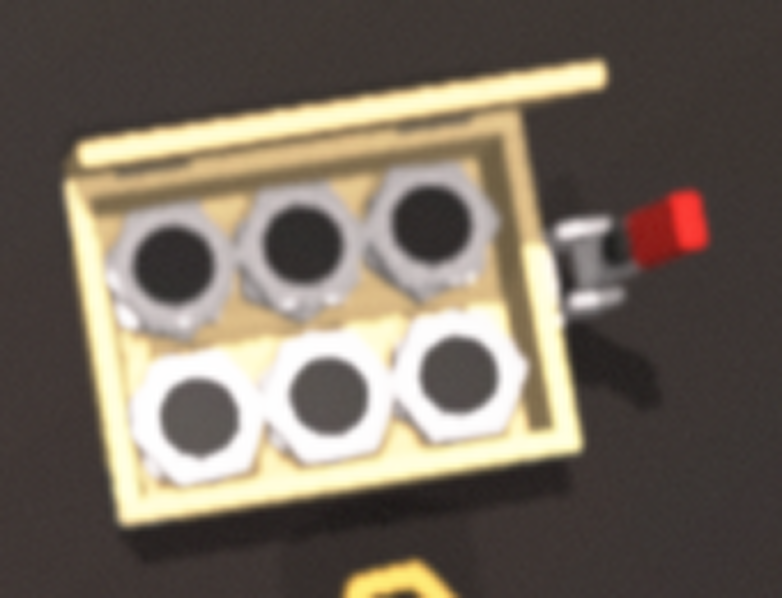

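View pics/sidec.png

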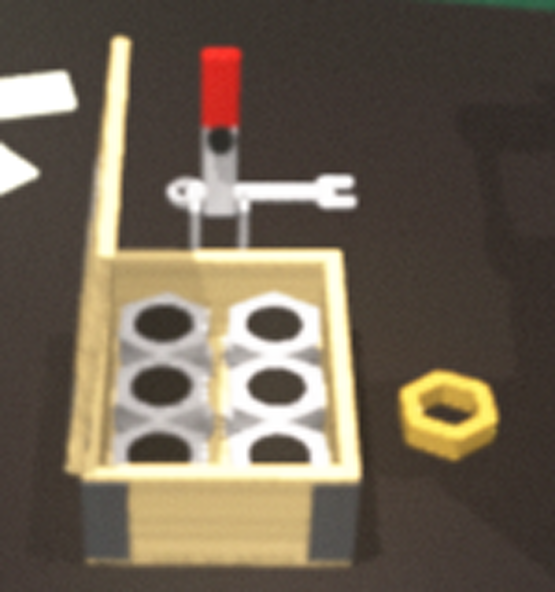

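```bash
cat > h.py <<'E'
import numpy as np,cv2,pickle
def K(f):
    fl=240/np.tan(np.radians(f["fovy"])/2); return np.array([[fl,0,f["cx"]],[0,fl,f["cy"]],[0,0,1]])
def D(f): return np.array([f["k1"],0,0,0,0.])
def ray(f,p):
    n=cv2.undistortPoints(np.array([[p]],float),K(f),D(f))[0,0]
    W=f["world_to_cam"];R=W[:3,:3];d=R.T@np.array([n[0],n[1],1]);return -R.T@W[:3,3],d/np.linalg.norm(d)
def onz(f,p,z):
    c,d=ray(f,p);return c+d*(z-c[2])/d[2]
def tri(f1,p1,f2,p2):
    c1,d1=ray(f1,p1);c2,d2=ray(f2,p2)
    s=np.linalg.lstsq(np.c_[d1,-d2],c2-c1,rcond=None)[0];a=c1+s[0]*d1;b=c2+s[1]*d2
    return (a+b)/2,np.linalg.norm(a-b)
def proj(f,P):
    W=f["world_to_cam"];return cv2.projectPoints(np.array(P,float).reshape(-1,1,3),cv2.Rodrigues(W[:3,:3])[0],W[:3,3],K(f),D(f))[0][:,0]
E
python3 - <<'E'
from h import *
np.set_printoptions(precision=1,suppress=True)
t=pickle.load(open("pics/top0.pkl","rb"));s=pickle.load(open("pics/side0.pkl","rb"))
T=lambda x,y:(x/4.6+300-.4,y/4.6+155-.4); S=lambda x,y:(x/3.7+270-.4,y/3.7+105-.4)
print("cams",ray(t,(0,0))[0],ray(s,(0,0))[0])
FL=onz(t,T(122,523),85);FR=onz(t,T(580,447),85);BL=onz(t,T(66,180),85);BR=onz(t,T(520,108),85)
print("top rim FL FR BL",FL,FR,BL,"len",np.linalg.norm(FL-FR),np.linalg.norm(FL-BL),"yaw",np.degrees(np.arctan2(*(FL-FR)[1::-1])))
a=onz(s,S(358,477),85);b=onz(s,S(340,252),85);c=onz(s,S(85,475),85)
print("side FL FR BL",a,b,c,np.linalg.norm(a-b),np.linalg.norm(a-c))
# lid top edge: inner/outer corners
print("lid -y free end",tri(t,T(605,70),s,S(124,38)))
for P in [(605,88),(605,63),(80,166),(78,145)]: print(onz(t,T(*P),265))
print("handle tip",tri(t,T(692,218),s,S(221,52)))
for n,im,f in (("top",T,t),("side",S,s)): pass
E
```

```text
cams [ 383.5   77.2 1316.3] [401.3 819.9 858.6]
top rim FL FR BL [432.8  33.4  85. ] [ 473.7 -203.9   85. ] [611.3  63.4  85. ] len 240.81139886872992 180.99090499756886 yaw 99.76328822949878
side FL FR BL [432.9  34.1  85. ] [ 472.2 -202.2   85. ] [608.1  63.7  85. ] 239.59514628644556 177.69897635083493
lid -y free end (array([ 629.3, -177.5,  263.4]), np.float64(3.6779105047957703))
[ 622.5 -176.9  265. ]
[ 634.  -177.1  265. ]
[584.4  59.2 265. ]
[593.9  60.2 265. ]
handle tip (array([ 568.8, -224.4,  231.2]), np.float64(1.1411310063609574))
```

Both views agree: the case centre is about (542, −70), yaw 9.65°, and the rim measures 240×180. The lid angle is about 1.41 and the clamp angle about 1.76. Next I'll go behind the lid and push it down along its arc.

```bash
cat >> h.py <<'E'
YAW=9.65; C=np.array([542.2,-70.1,0]); cy,sy=np.cos(np.radians(YAW)),np.sin(np.radians(YAW))
Rc=np.array([[cy,-sy,0],[sy,cy,0],[0,0,1]])
def w(x,y,z): return (C+Rc@np.array([x,y,z],float)).tolist()
def incase(P): return Rc.T@(np.array(P)-C)
O=[180,0,YAW]
def lidp(th,r=145,off=0,y=15):
    s,c=np.sin(th),np.cos(th)
    return w(90-r*c+(10+off)*s+8*s, y, 85.5+r*s+(10+off)*c)
def clp(ph,r=108,off=0):
    s,c=np.sin(ph),np.cos(ph)
    return w(0,-134+r*c-(7+off)*s-12.5*min(1,s+.0)-12.5*(1-min(1,s)), 111+r*s+(7+off)*c)
E
python3 - <<'E'
from h import *
from cell import ctrl,grab_frame
np.set_printoptions(precision=1,suppress=True)
for P in [w(130,15,330),lidp(1.41,off=15),lidp(.7),lidp(0),w(0,-215,320),clp(1.76),clp(0)]: print(P,ctrl.ik(P,O))
ctrl.close_gripper(10)
p=ctrl.sense()["tool_pos"]
ctrl.movel([p[0],p[1],340])
ctrl.reach(w(130,15,340),O)
ctrl.movel(w(130,15,225))
st=ctrl.sense();print(st["time_s"],st["tool_pos"],st["tcp_rot"],st["ft_force"])
f=grab_frame("side");cv2.imwrite("pics/side1.png",f["image"][:,:,::-1])
E
```

```text
[667.8460797957279, -33.5204615670781, 330.0] [ -8.8  22.5  55.8  -0.  101.8  71.5]
[637.6388216465696, -38.65675578206378, 232.6321224358791] [-9.7 20.2 72.5 -0.  87.4 70.6]
[530.5110458268069, -56.87223805093903, 186.55998652231008] [-13.6  12.   90.5  -0.   77.4  66.8]
[485.46380602996953, -64.53185005634099, 95.5] [-15.7  12.3 104.   -0.   63.7  64.6]
[578.2402622983326, -282.0577776196651, 320.0] [-32.2  19.9  61.   -0.   99.1  48.2]
[571.3150636771948, -241.32972472258456, 215.75612837861263] [-29.3  18.8  76.8  -0.   84.4  51. ]
[548.653721388306, -108.055229945847, 118.0] [-18.3  16.9  93.9  -0.   69.2  62.1]
6.1667 [668.5 -33.8 226.1] [180.   -0.1   9.6] [ 0.  -0.3 -0.2]
```

View pics/side1.png

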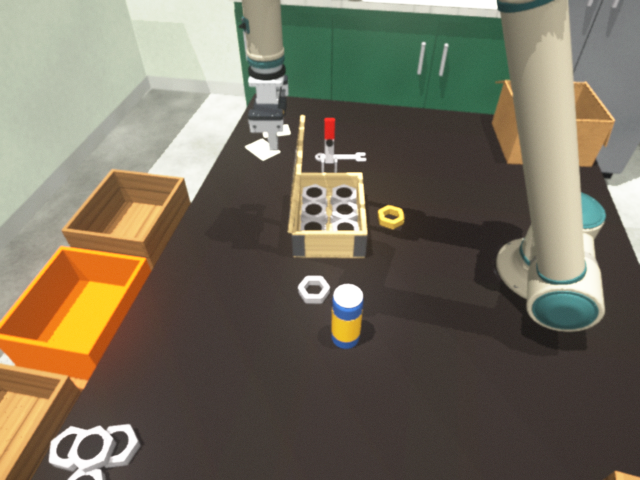

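The closed fingers, with tip near (272,150), are behind the lid at (300,120–230) with clear space, and nothing has moved. Pushing the lid down.

```bash
python3 - <<'E'
from h import *
from cell import ctrl,grab_frame
np.set_printoptions(precision=1,suppress=True)
ctrl.movel(lidp(1.41,off=6),max_speed=80)
for th in np.arange(1.38,0.09,-.14):
    ctrl.movel(lidp(th),max_speed=90); print(round(th,2),ctrl.sense()["ft_force"])
E=w(90-145,15,0)
p=lidp(0); p[2]=91
hit=ctrl.movel(p,max_speed=25,contact_N=18)
st=ctrl.sense();print(hit,st["time_s"],incase(st["tool_pos"]),st["ft_force"])
ctrl.movel(w(-55,15,180))
for n in ("side","top"):
    f=grab_frame(n);cv2.imwrite(f"pics/{n}2.png",f["image"][:,:,::-1]);pickle.dump(f,open(f"pics/{n}2.pkl","wb"))
E
```

```text
1.38 [0.4 0.1 0.9]
1.24 [0.2 0.2 0. ]
1.1 [ 0.4 -0.2 -0.6]
0.96 [-0.6 -0.6 -1. ]
0.82 [ 0.4  0.1 -0.2]
0.68 [ 0.1 -0.1  0.2]
0.54 [ 0.2  0.1 -0.9]
0.4 [ 0.2 -0.3  0.3]
0.26 [-0.3  0.1  0. ]
0.12 [-0.5  0.5  0.1]
False 11.6083 [-54.6  15.   91. ] [-0.4  0.5  0.3]
```

View pics/side2.png

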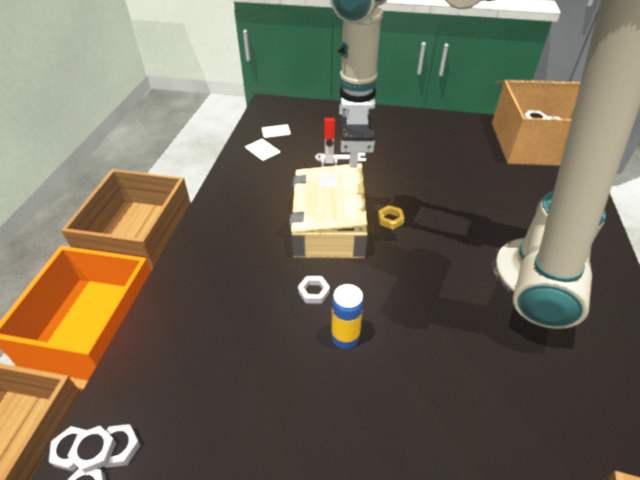

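```bash
python3 - <<'E'
from h import *
from cell import ctrl
np.set_printoptions(precision=1,suppress=True)
s=pickle.load(open("pics/side2.pkl","rb"));t=pickle.load(open("pics/top2.pkl","rb"))
P=ctrl.sense()["tool_pos"];print(P,incase(P),ctrl.sense()["ft_force"],proj(s,P),proj(t,P))
a=s["image"][80:265,270:420,::-1]; cv2.imwrite("pics/s2c.png",cv2.resize(a,None,fx=3.2,fy=3.2,interpolation=cv2.INTER_CUBIC))
cv2.imwrite("pics/t2c.png",cv2.resize(t["image"][155:285,300:470,::-1],None,fx=4.6,fy=4.6,interpolation=cv2.INTER_CUBIC))
E
```

```text
[484.5 -64.3 178.8] [-55.9  15.4 178.8] [-0.7 -0.4 -0.9] [[352.2 175.3]] [[372.1 243.4]]
```

View pics/s2c.png

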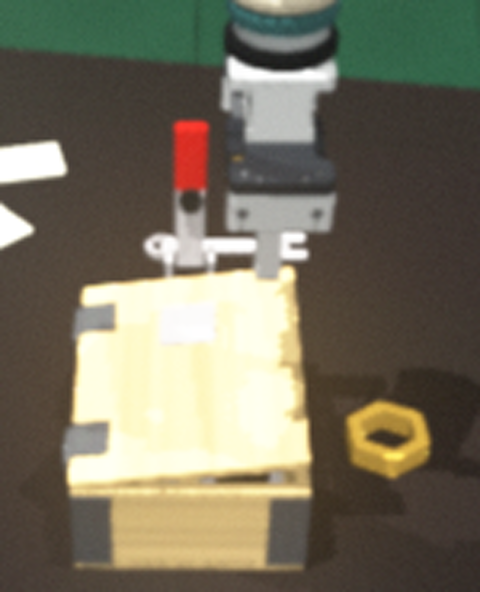

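View pics/t2c.png

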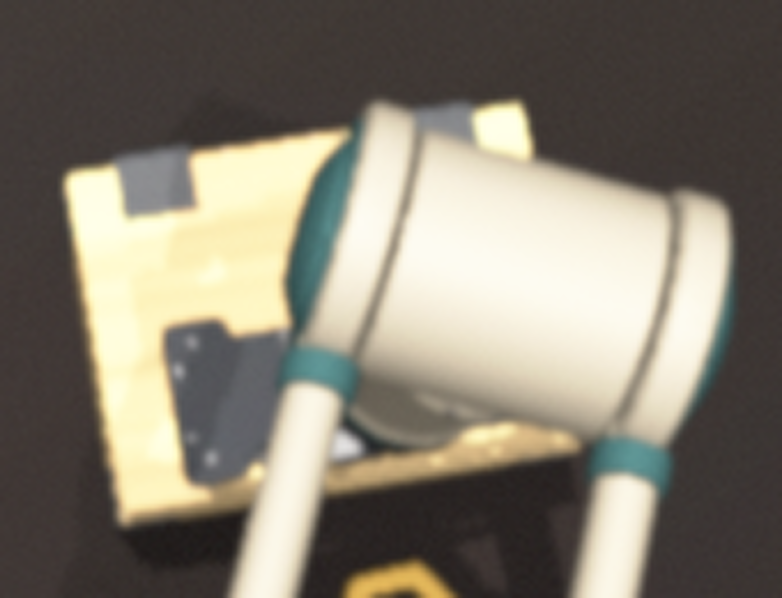

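```bash
python3 - <<'E'
from h import *
s=pickle.load(open("pics/side2.pkl","rb"))
print(proj(s,[[668.5,-33.8,226.1],[668.5,-33.8,246],[193.7,-541,179.5],[193.7,-541,200]]))
a=cv2.imread("pics/side1.png")[80:190,240:320];cv2.imwrite("pics/s1c.png",cv2.resize(a,None,fx=5,fy=5,interpolation=cv2.INTER_CUBIC))
t=pickle.load(open("pics/top2.pkl","rb"))
# lid angle from free edge outer corner, +y side: side crop (300,448)
p=(308/3.2+270,480/3.2+80); q=(308/3.2+270,462/3.2+80)
print(p,q,proj(s,[w(-90,120,85),w(-90,120,95.5),w(-90,120,105),w(-90,120,115),w(-90,-120,85),w(-90,-120,95.5),w(-90,-120,105),w(-90,-120,115)]))
E
```

```text
[[274.01906648 158.61387   ]
 [273.38913789 151.55145423]
 [466.55436796  91.39265182]
 [468.06600833  85.12210218]]
(366.25, 230.0) (366.25, 224.375) [[366.20569482 233.20163863]
 [366.51184026 230.08411123]
 [366.79241567 227.22650897]
 [367.09151033 224.17980876]
 [361.05650491 172.37911468]
 [361.29023286 169.3209576 ]
 [361.50405302 166.52282975]
 [361.73158062 163.54484945]]
```

View pics/s1c.png

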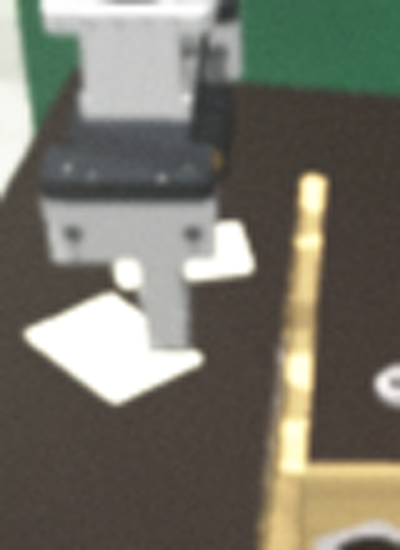

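The lid is still ajar: its free-edge corner is at row 224, which matches z ≈ 115, when shut would be row 230. The visible fingertip sits about 20 mm above the nominal TCP, and the lid being left about 16 mm high at the finger fits that. I'll correct by 20 mm and press down again until contact.

```bash
python3 - <<'E'
from h import *
from cell import ctrl,grab_frame
np.set_printoptions(precision=1,suppress=True)
ctrl.movel(w(-65,15,98))
hit=ctrl.movel(w(-65,15,66),max_speed=20,contact_N=20)
st=ctrl.sense();print(hit,st["time_s"],incase(st["tool_pos"]),st["ft_force"])
ctrl.movel(w(-65,15,200))
ctrl.movel(w(-20,15,340))
f=grab_frame("side");cv2.imwrite("pics/s3.png",cv2.resize(f["image"][80:265,270:420,::-1],None,fx=3.2,fy=3.2,interpolation=cv2.INTER_CUBIC))
st=ctrl.sense();print(st["time_s"])
E
```

```text
True 14.45 [-65.2  15.1  70.4] [-0.6  0.8  5.1]
16.65
```

View pics/s3.png

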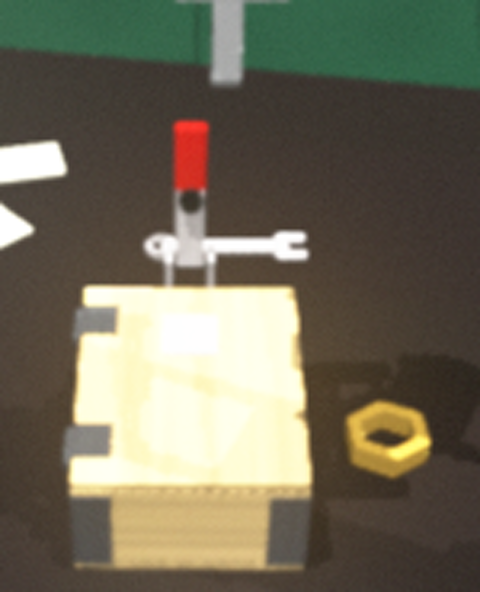

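The lid is now flat: its front top edge is at crop row 484–487, about row 231, as expected for shut, with no gap. Next is the clamp, with the same fingertip correction.

```bash
python3 - <<'E'
from h import *
from cell import ctrl,grab_frame
np.set_printoptions(precision=1,suppress=True)
def q(ph,off=0):
    p=clp(ph,off=off);p[2]-=22;return p
ctrl.movel(w(0,-205,340),max_speed=250)
z=q(1.76)[2]
ctrl.movel(w(0,-205,z),max_speed=150)
print(ctrl.sense()["time_s"])
for ph in np.arange(1.70,0.14,-.15):
    ctrl.movel(q(ph),max_speed=90); print(round(ph,2),ctrl.sense()["ft_force"])
p=q(0);p[2]=84
hit=ctrl.movel(p,max_speed=20,contact_N=20)
st=ctrl.sense();print(hit,st["time_s"],incase(st["tool_pos"]),st["ft_force"])
b=incase(st["tool_pos"])
ctrl.movel(w(b[0],b[1],220))
ctrl.movel(w(-150,b[1],340),max_speed=250)
for n in ("side","top"):
    f=grab_frame(n);cv2.imwrite(f"pics/{n}4.png",f["image"][:,:,::-1]);pickle.dump(f,open(f"pics/{n}4.pkl","wb"))
f=pickle.load(open("pics/side4.pkl","rb"));cv2.imwrite("pics/s4.png",cv2.resize(f["image"][80:265,270:420,::-1],None,fx=3.2,fy=3.2,interpolation=cv2.INTER_CUBIC))
print(ctrl.sense()["time_s"])
E
```

```text
18.8083
1.7 [-0.7 -0.1  0.6]
1.55 [ 0.6 -0.   0.3]
1.4 [ 0.  -0.2 -0.4]
1.25 [ 0.5 -0.5  0.4]
1.1 [ 0.  -0.5 -0.6]
0.95 [-0.7  0.1  0. ]
0.8 [-0.2 -0.9 -0.1]
0.65 [ 0.4  0.2 -0.1]
0.5 [1.  0.4 0.2]
0.35 [ 1.  -0.6 -0.5]
0.2 [-0.4 -0.3 -0.3]
True 23.9083 [  0.1 -39.4  92.9] [-0.9  0.   5.2]
25.925
```

View pics/s4.png

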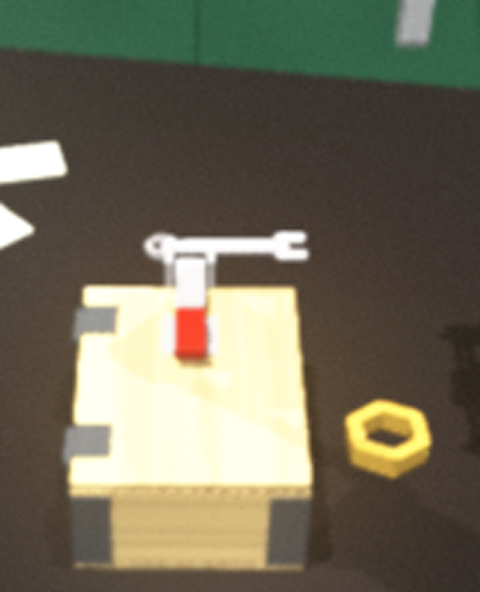

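View pics/top4.png

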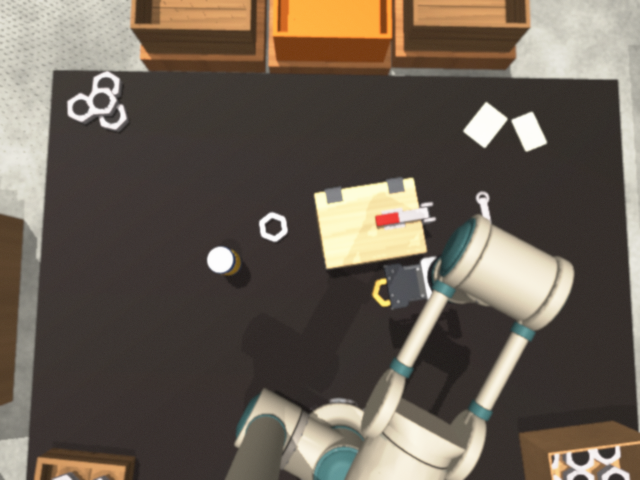

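```bash
python3 - <<'E'
from h import *
from cell import sign_off
s=pickle.load(open("pics/side4.pkl","rb"));t=pickle.load(open("pics/top4.pkl","rb"))
m=[]
for f in (s,t):
    h=f["image"][150:260,300:460].astype(int);k=((h[...,0]>120)&(h[...,1]<70)&(h[...,2]<70)).astype(np.uint8)
    x,y,ww,hh=cv2.boundingRect(k);print("red box",x+300,y+150,x+ww+300,y+hh+150)
    for ph in (0,.1):
        c,n=np.cos(ph),np.sin(ph)
        P=[w(sx,-134+r*c-o*n,111+r*n+o*c) for sx in(-13,13) for r in(68,124) for o in(-7,7)]
        p=proj(f,P);print(" expect",ph,p.min(0),p.max(0))
s0=pickle.load(open("pics/side0.pkl","rb"))
d=np.abs(s["image"].astype(int)-s0["image"]).max(2)
for nm,(a,b,c,e) in dict(wrench=(150,165,346,368),brass=(202,230,376,408),nut=(272,306,296,332),can=(284,350,328,364)).items(): print(nm,(d[a:b,c:e]>60).sum())
E
```

```text
red box 326 178 333 191
 expect 0 [323.77621838 174.60146628] [333.95547489 192.30923244]
 expect 0.1 [323.79340088 172.30875003] [334.04463747 188.5797758 ]
red box 377 214 398 225
 expect 0 [373.74604191 211.08414007] [400.01725847 226.49444865]
 expect 0.1 [374.38571274 210.58058035] [400.97078422 225.86172404]
wrench 0
brass 0
nut 0
can 0
```

The red handle's lower row of 191 fits angle 0. The contact height agrees too, at 92.9 + 25.1 = 118.0 mm for the handle top. Nothing else has moved, and the robot is clear of everything.

```bash
python3 -c "
from cell import sign_off
print(sign_off())"
```

```text
the job is handed in; nothing more can be done
None
```

The lid is shut and the clamp arm is down on it, in that order. I handed the job in at about 26 s, with the gripper clear of everything.

- **Lid:** my first push left it about 0.1 rad open. The real fingertips sit 20–25 mm short of the nominal TCP, which I saw in the side view. I corrected for that and pressed again until the contact stop triggered. The side view then showed the lid flat with no gap.
- **Clamp:** it stopped on contact with the handle top at about 118.0 mm, which matches the expected 118 mm. That figure uses the fingertip offset measured on the lid. In the side view, the red handle's near end is at row 191 (expected 192 when down, 188.6 at 0.1 rad open). The top view also fits, but can't tell those two angles apart.
- **Other objects:** before and after side images show no change at the brass nut, steel nut or can. For the wrench I compared only its jaw end, which is also unchanged.
- **Disagreement:** the fingertip offset contradicts the stated TCP. I worked around it and did not find the cause. Force readings between steps stayed near zero, because I took them with the arm stopped, so they told me nothing about the pushing force.

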